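# Find the socket for the manifold plug

### The job

The plug in the port next to the lever valve is to come out of the air manifold. First turn the valve lever to off, square across the manifold and pointing to its front; then find the socket that fits that plug without slack, push it fully home over the hexagon head and finish still gripping it there, upright, so that I can check the fit before it is undone. A socket that does not fit goes back upright in its tray, and the tape roll, the slide box and the scanner stay where they are.

Things in the scene. Friction and masses are not known exactly. Their poses are not given: they have to be found in the camera images.
- manifold: Air manifold, fixed: dull grey aluminium bar 40 (x) x 160 (y) x 36 mm on two 10 mm feet (84 mm deep), top face 46 mm above the shelf. Origin: under its middle, on the shelf; x to its back, y along the bar to the valve, z up. Ports on top at y = -48, 0, +48 mm, each blanked with a hex plug. Brass lever valve at the +y end, axis at y = +108 mm; fittings reach y = +153 mm.
- port (a point): Centre of the port next to the valve, on the bar's top face (46 mm above the shelf). The plug whose origin is here is the one to work on.
- lever (a joint): Valve lever (rad), vertical axis; the value grows clockwise from above: 0 = along the bar over the ports (supply), 1.571 = square across, pointing to the manifold's front (-x): off, 3.142 = along the bar the other way (vent). No stop or click at off; it stays where left (friction 0.12 N m, 1.5 N at the grip). Starts partly open, at 0.1 to 0.95.
- lever_grip (a point): Middle of the lever's black grip, 80 mm from its axis, 83 mm above the shelf. The grip is 18 mm wide, 11 mm high, 56 mm long along the lever (this frame: z up, y along the lever towards its axis). The plug heads end 17 mm below its underside.
- lever_hinge (a point): Point on the lever's vertical turning axis, at the height of lever_grip; axes as manifold.
- plug_a: One of three fixed steel hex plugs on top of the bar. Origin: centre of its underside, on the bar's top. Collar 4 mm high, 24 to 32 mm across, then a hex head 10 mm high its top edge chamfered by 1.5 mm (top 14 mm over the bar); z up, two opposite flats look along +x and -x, so yaw repeats every 60 degrees. The order of the plugs in the ports changes.
- plug_b: Another of the three plugs, as plug_a. Their heads are 13, 17 and 21 mm across flats; which plug has which is not told: try the sockets. A socket too small stops 9 to 10 mm too high, on top of the head; one too large goes down but turns freely, with 4 mm or more of play; the right one has 1.5 mm of play and turns only about 9 degrees either way.
- plug_c: The third plug, as plug_a. A socket fully home rests with its rim on the collar, that is 4 mm above the plug's origin (50 mm above the shelf). The right socket goes on if its yaw is within about 9 degrees of the plug's (modulo 60 degrees).
- socket_small: Smallest blackened steel socket, 22 mm outside diameter, 50 mm tall, 0.09 kg, standing loose in the tray, hex end down. Origin: centre of its lower rim (hex mouth), z up to the end with the square drive hole. Hexagon opening 14.5 mm across flats, 14 mm deep, for a 13 mm head. Two opposite hex flats and two sides of the square hole look along its +x and -x.
- socket_mid: Middle blackened steel socket, 26 mm outside diameter, 50 mm tall, 0.11 kg, standing loose in the tray, hex end down. Origin: centre of its lower rim (hex mouth), z up to the end with the square drive hole. Hexagon opening 18.5 mm across flats, 14 mm deep, for a 17 mm head. Two opposite hex flats and two sides of the square hole look along its +x and -x.
- socket_large: Largest blackened steel socket, 30 mm outside diameter, 50 mm tall, 0.14 kg, standing loose in the tray, hex end down. Origin: centre of its lower rim (hex mouth), z up to the end with the square drive hole. Hexagon opening 22.5 mm across flats, 14 mm deep, for a 21 mm head. Two opposite hex flats and two sides of the square hole look along its +x and -x.
- tray: Low grey plastic tray, fixed, 105 (x) x 166 (y) x 13 mm, walls and floor 2 mm. Origin: centre of its underside. The sockets stand in a row along its y at x = about -24 mm, y = about -50, 0, +50 mm, in changing order; a loose steel T-handle, up to 21 mm high, lies behind them at x = about +26 mm.
- tape_roll: Roll of tape, 96 mm across, 25 mm high, lying flat; leave it. Origin: centre of its underside.
- slide_box: Grey slide box, 89 x 98 x 34 mm, behind the manifold; leave it. Origin: centre of its underside.
- scanner: Black hand scanner, 199 x 57 x 36 mm, lying behind the manifold; leave it. Origin: centre of its underside.
There are look-alikes about, which are no part of the job. Leave any red look-alike of the socket_small alone.

How it is judged:
By the outcome, as a careful person would: the job done as asked, in the order asked, and still so for the second after the job is handed in, while the arm keeps its last pose, push and grip.
It also fails if it takes over 67 s, if anything falls off the work surface, if the arm or the gripper's body presses on something with over 40 N, if the wrist force passes 120 N, or if a joint passes its speed limit or range.

### The arm

A 7-joint arm with a two-finger parallel gripper is mounted at the origin on a cart in front of the work surface, level with it; the furniture and walls round the work are solid. World frame = base frame: x ahead of the robot, y to its left, z up, the work surface at z = 0. Lengths are in m, angles in degrees, forces in N, time in s.
With the tool pointing down it reaches from about 0.425 to 0.875 m from the base axis. Payload 4.7 kg.
Tool frame: the origin (TCP) lies on the centre line of the jaws, within the pads' length; the fingertips stand ahead of it and the grasp point (between the pads) lies 2 mm behind it (env.tip_reach is the x of the fingertips in the tool frame, in m); x points along the fingers, z is the direction in which the jaws open and shut, and the axes are right-handed (so a half turn about x gives the same grasp; the last joint's range is limited). The gripper opens to 87 mm and grips with 3 to 60 N. Pads are 19 mm wide; open, the fingers measure 117 mm over their backs; the gripper's body (75 mm by 190 mm) begins 51 mm behind the grasp point.
Start: joints at [-66.916, 18.392, -4.016, 83.108, 1.295, 78.541, -3.26], TCP at [0.246, 0.601, 0.24] pointing down, gripper open.
Joint ranges: [-163.93, 163.93], [-17.29, 119.83], [-79.2, 71.16], [3.27, 140.29], [-89.18, 269.18], [5.43, 117.66], [-154.24, 154.24]. Speed limits (degrees/s): [147.25, 147.25, 180, 180, 180, 180, 180].

### API

Orientations are given as [roll, pitch, yaw] about the fixed x, y, z axes, in that order (R = Rz(yaw) Ry(pitch) Rx(roll)).
In Python, from cell import telemetry, optics, env, models gives the robot as it stands.
- The arm moves only by the shell command python3 -m pendant 'ROWS' [FORCE]. ROWS is JSON, a list of rows, each a list of 3 entries, a list of its own where there are three numbers: the finger opening in mm, from 0 to 87, then the shift along the tool's x, y, z in mm, then the turn, a rotation vector about the tool's x, y, z in rad. A call has 1 to 10 rows; each row is the pose to reach, as a shift and turn from the pose commanded when the call began, along the tool's axes at that moment; what a row does not reach only later rows make up. A row lasts 1/12 s, in which the tool goes at most 41.7 mm and 7.16 degrees, less where a joint would pass 70% of its speed; a pose out of reach is approached as far as the arm can. A call with a gripper value outside its range is refused whole. The fingers move at their own pace and stop on an object; FORCE is the grip in N (left out, the last holds). Time passes only in rows, so rows that repeat a pose let the fingers close. It gives the time, the measured TCP pose, the force and the opening at its end, in the units of the state.
- telemetry.get_obs(): the state, without advancing time (a new reading comes with each control period).
- optics.read_camera(name): name is "scene" or "top"; returns a dict with "image" (480x640x3 uint8, blue, green, red), "range_z" (480x640 float32, m along the optical axis (not along the pixel's ray), 0 where there is no reading), "fx", "fy", "cx", "cy" (pixels), "cam_to_world" (4x4, takes a point from camera to world coordinates). Camera axes: x right, y up, looking along -z (the intrinsics and any distortion apply to the point x, -y, -z); pixel columns grow to the right and rows downward; lengths in m; the calibration is good to about 2 mm. A picture is of the moment at which its call begins.
- env.sign_off(): hands the job in, once; it reports no verdict.
Trained networks look in the newest picture that a camera, given by its name, has taken for a name from the list of things; names that differ only in an ending like _2 or _b are one class to them, and where a whole thing is asked for, a point or a joint stands for the part that bears it (a point fixed in the world has none). Each returns a list of dicts, best first, with "confidence" (0 to 1); they miss things now and then, are a little off and sometimes report something else, mostly with a low value. They report only what shows in the picture. A call takes as long as a camera call. They do not tell look-alikes from the thing itself.
- models.masks_of(camera, label): "pixels" (480x640 bool, what is visible of it) and "extent" ([left, top, right, bottom] as shares, 0 to 1, of the picture: columns of its width, rows of its height, round what is visible of it).
- models.landmark_of(camera, label): "centre" ([row, column] as shares, 0 to 1, of the picture: columns of its width, rows of its height: a listed point, or the origin of a listed thing).
The state is a dict: "time_s": time; "qpos": joint angles; "joint_velocities": joint speeds; "effort": joint torques, N m; "tool_pos": TCP position; "tool_rot": TCP orientation; "force": force on the tool from outside, world axes, zero at the start; "wrist_torque": the same for the moment, N m; "grip_width": finger opening in m.
Only numpy, scipy, OpenCV 4.12 (cv2) and the standard library are available. Lean on these libraries where they do the work, as an engineer would, in place of code of your own. Each camera call takes 0.05 s, during which the arm holds its last target.

## Working session

There is one attempt and no reset: what is moved stays moved. The work goes in short steps, Python scripts to look and compute and a shell command to move; the robot and the scene stay as the last step left them, time stands still between calls to the robot, and variables do not carry over. Pictures are saved under pics/ and viewed, and the job is handed in when it is done.

```bash
ls; mkdir -p pics
python3 - <<'E'
from cell import telemetry, optics, env, models
import cv2
print(telemetry.get_obs(), env.tip_reach)
for n in ("scene","top"):
    c=optics.read_camera(n); cv2.imwrite(f"pics/{n}0.png",c["image"])
    print(n,c["fx"],c["fy"],c["cx"],c["cy"],c["cam_to_world"],[k for k in c])
E
```

```text
pics
{'time_s': 0.0, 'qpos': array([-66.91411414,  18.43878667,  -4.01602865,  83.17355575,
         1.29477192,  78.54084244,  -3.26160758]), 'joint_velocities': array([ 0.04428876,  0.02803435, -0.01365459, -0.10445307, -0.02803659,
       -0.0552182 ,  0.10940286]), 'effort': array([-9.02982538e-04, -4.91270900e+01, -4.04385868e-01, -3.12528098e+01,
       -6.38859300e-02,  4.36129177e-02,  1.76507710e-04]), 'tool_pos': array([0.24626091, 0.60099112, 0.23847644]), 'tool_rot': array([-177.17737148,   89.89191513, -109.45471886]), 'force': array([0.07322118, 0.31678079, 0.91476891]), 'wrist_torque': array([-0.00316241,  0.07099626,  0.00630387]), 'grip_width': 0.08675368165854333} 0.017
scene 551.0116690336699 551.0116690336699 308.74100006230776 241.65000618653838 [[ 0.87937803  0.27166016 -0.39101796  0.16815772]
 [-0.47599383  0.48238559 -0.73534619 -0.84269919]
 [-0.01114284  0.83276941  0.55350785  0.64954791]
 [ 0.          0.          0.          1.        ]] ['image', 'range_z', 'fx', 'fy', 'cx', 'cy', 'cam_to_world']
top 472.28357461086733 472.28357461086733 308.33371731036704 237.66929560839355 [[-0.00564747  0.99661278 -0.08204316  0.50702012]
 [-0.99977821 -0.00396266  0.02068399 -0.09348594]
 [ 0.02028882  0.08214177  0.99641412  1.01194842]
 [ 0.          0.          0.          1.        ]] ['image', 'range_z', 'fx', 'fy', 'cx', 'cy', 'cam_to_world']
```

View pics/scene0.png

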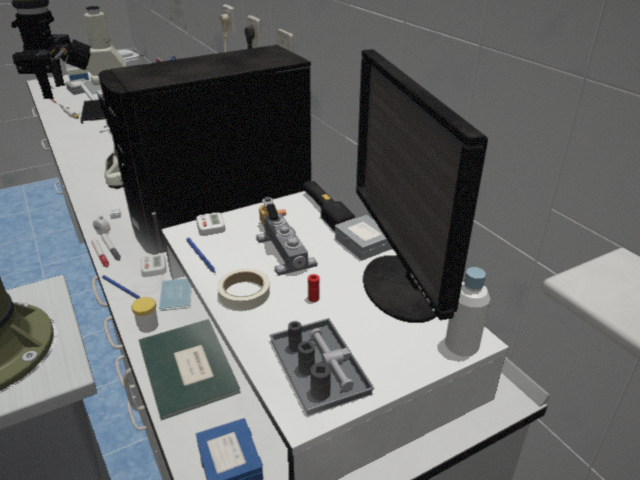

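View pics/top0.png

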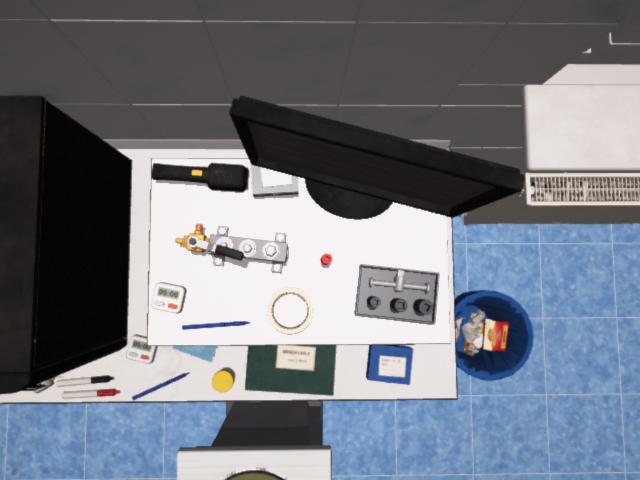

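```bash
cat > h.py <<'E'
from cell import telemetry, optics, env, models
import cv2, numpy as np
from scipy.spatial.transform import Rotation as R
def cloud(c):
    z=c["range_z"]; v,u=np.mgrid[0:480,0:640]
    P=np.stack([(u-c["cx"])/c["fx"]*z,-(v-c["cy"])/c["fy"]*z,-z],-1)
    M=c["cam_to_world"]; W=P@M[:3,:3].T+M[:3,3]; W[z==0]=np.nan
    return W
def ray(c,u,v,zw):
    M=c["cam_to_world"]; d=M[:3,:3]@np.array([(u-c["cx"])/c["fx"],-(v-c["cy"])/c["fy"],-1]); o=M[:3,3]
    return o+d*(zw-o[2])/d[2]
def proj(c,p):
    M=c["cam_to_world"]; q=M[:3,:3].T@(np.array(p)-M[:3,3]); return c["cx"]+c["fx"]*q[0]/-q[2], c["cy"]-c["fy"]*q[1]/-q[2]
def cmd(target,yawrot=None,o=None):
    pass
E
python3 - <<'E'
from h import *
for n in ("scene","top"):
    c=optics.read_camera(n); W=cloud(c); np.save(n+"0.npy",W)
    for l in ["manifold","port","lever","lever_grip","lever_hinge","plug_a","socket_small","socket_mid","socket_large","tray","tape_roll","slide_box","scanner"]:
        for d in models.landmark_of(n,l)[:4]:
            if d["confidence"]<.2: continue
            r,cc=d["centre"]; u,v=cc*640,r*480
            w=W[min(int(v),479),min(int(u),639)]
            print(n,l,round(d["confidence"],2),(round(u,1),round(v,1)),w.round(3), "z0.046:",ray(c,u,v,.046).round(3)[:2],"z.083",ray(c,u,v,.083).round(3)[:2])
W=np.load("top0.npy")
# tower
for (u,v) in [(20,110),(20,250),(20,370),(60,200),(120,250),(45,100),(45,370),(128,160),(128,350),(80,300)]: print(u,v,W[v,u].round(3))
S=np.load("scene0.npy")
for (u,v) in [(115,90),(200,70),(300,60),(120,100),(150,200),(380,80),(470,150),(360,70),(450,300)]: print('s',u,v,S[v,u].round(3))
E
```

```text
scene manifold 0.94 (285.1, 253.9) [ 0.54  -0.045  0.039] z0.046: [ 0.535 -0.056] z.083 [ 0.512 -0.104]
scene port 0.82 (278.4, 217.2) [0.572 0.051 0.061] z0.046: [0.583 0.073] z.083 [0.558 0.017]Traceback (most recent call last):
  File "<stdin>", line 5, in <module>
ValueError: it knows: lever_grip, lever_hinge, manifold, plug, port, scanner, slide_box, socket_large, socket_mid, socket_small, tape_roll, tray
```

```bash
python3 - <<'E'
from h import *
a=cv2.imread("pics/top0.png"); cv2.imwrite("pics/topc.png",cv2.resize(a[210:340,140:300],None,fx=5,fy=4.6,interpolation=cv2.INTER_CUBIC)[:600])
cv2.imwrite("pics/topt.png",cv2.resize(a[230:330,300:450],None,fx=5,fy=5,interpolation=cv2.INTER_CUBIC))
b=cv2.imread("pics/scene0.png"); cv2.imwrite("pics/sc.png",cv2.resize(b[190:290,230:360],None,fx=6,fy=6,interpolation=cv2.INTER_CUBIC))
E
python3 - <<'E'
from h import *
for n in ("scene","top"):
    c=optics.read_camera(n); W=cloud(c); np.save(n+"0.npy",W)
    for l in ["manifold","port","lever_grip","lever_hinge","plug","socket_small","socket_mid","socket_large","tray","tape_roll","slide_box","scanner"]:
        for d in models.landmark_of(n,l)[:4]:
            if d["confidence"]<.2: continue
            r,cc=d["centre"]; u,v=cc*640,r*480
            w=W[min(int(v),479),min(int(u),639)]
            print(n,l,round(d["confidence"],2),(round(u,1),round(v,1)),w.round(3), "z0:",ray(c,u,v,.0).round(3)[:2],"z0.046:",ray(c,u,v,.046).round(3)[:2],"z.083",ray(c,u,v,.083).round(3)[:2])
W=np.load("top0.npy")
for (u,v) in [(20,110),(20,250),(20,370),(60,200),(120,250),(45,100),(45,370),(128,160),(128,350),(80,300)]: print(u,v,W[v,u].round(3))
S=np.load("scene0.npy")
for (u,v) in [(115,90),(200,70),(300,60),(120,100),(150,200),(380,80),(470,150),(360,70),(450,300)]: print('s',u,v,S[v,u].round(3))
E
```

```text
scene manifold 0.95 (285.0, 253.4) [ 0.541 -0.039  0.036] z0: [0.563 0.006] z0.046: [ 0.535 -0.054] z.083 [ 0.513 -0.103]
scene port 0.77 (278.3, 218.7) [0.572 0.052 0.058] z0: [0.612 0.137] z0.046: [0.58  0.068] z.083 [0.555 0.012]
scene lever_grip 0.76 (272.0, 213.6) [0.549 0.027 0.09 ] z0: [0.609 0.165] z0.046: [0.578 0.093] z.083 [0.552 0.036]
scene lever_grip 0.48 (294.5, 350.4) [ 0.449 -0.258  0.007] z0: [ 0.453 -0.252] z0.046: [ 0.433 -0.294] z.083 [ 0.417 -0.328]
scene lever_hinge 0.85 (263.8, 191.7) [ 0.651  0.31  -0.021] z0: [0.636 0.271] z0.046: [0.603 0.192] z.083 [0.577 0.128]
scene plug 0.65 (294.4, 243.4) [ 0.558 -0.049  0.059] z0: [0.597 0.029] z0.046: [ 0.567 -0.033] z.083 [ 0.542 -0.082]
scene plug 0.53 (284.5, 233.0) [0.563 0.006 0.052] z0: [0.597 0.076] z0.046: [0.567 0.011] z.083 [ 0.542 -0.041]
scene plug 0.47 (272.9, 219.7) [0.543 0.016 0.084] z0: [0.599 0.139] z0.046: [0.568 0.07 ] z.083 [0.544 0.014]
scene socket_small 0.72 (313.8, 296.9) [ 0.538 -0.161  0.016] z0: [ 0.547 -0.147] z0.046: [ 0.52  -0.196] z.083 [ 0.499 -0.236]
scene socket_small 0.72 (363.4, 2
[... 3528 characters left out ...]
13 -0.047] z.083 [ 0.705 -0.049]
top scanner 0.66 (200.3, 174.7) [0.722 0.112 0.035] z0: [0.728 0.119] z0.046: [0.718 0.109] z.083 [0.71  0.101]
20 110 [0.768 0.339 0.287]
20 250 [0.55  0.329 0.287]
20 370 [0.371 0.322 0.286]
60 200 [0.638 0.308 0.215]
120 250 [ 0.569  0.306 -0.052]
45 100 [0.79 0.31 0.27]
45 370 [0.362 0.308 0.242]
128 160 [ 0.783  0.308 -0.09 ]
128 350 [ 0.339  0.304 -0.113]
80 300 [0.466 0.309 0.127]
s 115 90 [0.345 0.33  0.287]
s 200 70 [0.544 0.374 0.287]
s 300 60 [0.771 0.323 0.289]
s 120 100 [0.349 0.312 0.27 ]
s 150 200 [ 0.401  0.497 -0.069]
s 380 80 [ 0.724 -0.067  0.354]
s 470 150 [ 0.626 -0.396  0.373]
s 360 70 [0.837 0.168 0.295]
s 450 300 [ 0.633 -0.398  0.139]
```

View pics/topc.png

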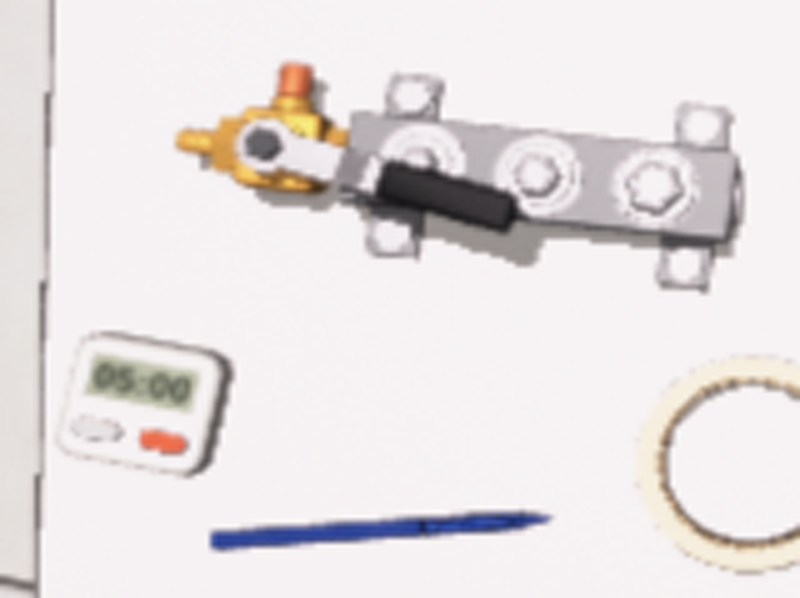

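View pics/topt.png

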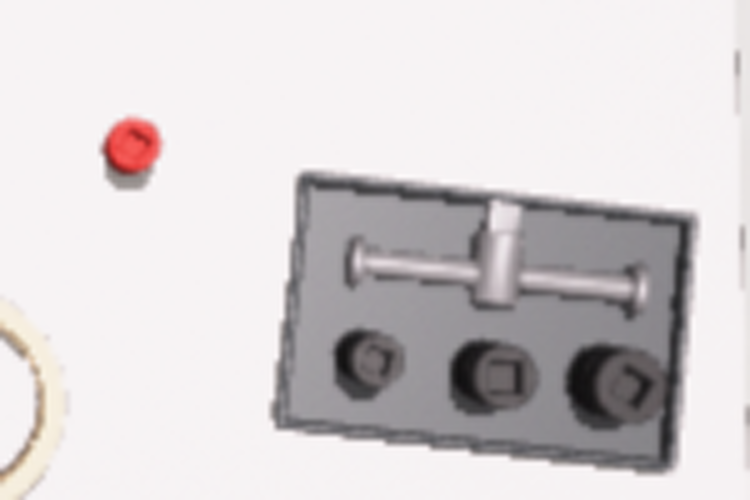

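View pics/sc.png

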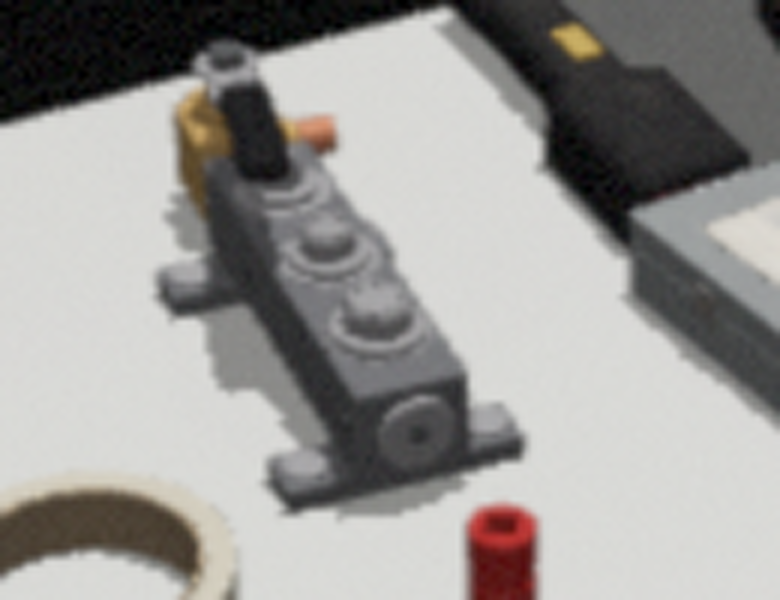

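```bash
cat > fit.py <<'E'
from h import *
def rect(W,zlo,zhi,box):
    m=(W[...,2]>zlo)&(W[...,2]<zhi)&(W[...,0]>box[0])&(W[...,0]<box[1])&(W[...,1]>box[2])&(W[...,1]<box[3])
    m8=cv2.morphologyEx(m.astype(np.uint8),cv2.MORPH_OPEN,np.ones((2,2)))>0
    P=W[m8]; r=cv2.minAreaRect((P[:,:2]*1000).astype(np.float32)); return r,P
if __name__=="__main__":
    for n in ("scene","top"):
        W=np.load(n+"0.npy")
        for nm,a in dict(bar=(.040,.0505,(.52,.61,-.075,.09)),traytop=(.009,.017,(.38,.54,-.42,-.2)),box=(.028,.04,(.66,.8,-.13,.03)),tape=(.02,.03,(.37,.5,-.15,0)),
            grip=(.078,.095,(.5,.6,-.02,.15)),red=(.045,.055,(.5,.6,-.19,-.12)),socktop=(.047,.058,(.38,.5,-.42,-.2))).items():
            try:
                r,P=rect(W,*a); print(n,nm,np.round(r[0],1),np.round(r[1],1),round(r[2],1),len(P),P[:,2].mean().round(4))
            except Exception as e: print(n,nm,e)
    o=telemetry.get_obs(); print(R.from_euler('xyz',o["tool_rot"],degrees=True).as_matrix().round(3))
E
python3 fit.py
python3 - <<'E'
from h import *
for n in ("top","scene"):
    W=np.load(n+"0.npy")
    m=(W[...,2]>.03)&(W[...,2]<.065)&(W[...,0]>.37)&(W[...,0]<.52)&(W[...,1]>-.4)&(W[...,1]<-.2)
    k,l,s,ce=cv2.connectedComponentsWithStats(m.astype(np.uint8))
    for i in range(1,k):
        if s[i,4]>15:
            P=W[l==i]; T=P[P[:,2]>.045]; print(n,s[i],P[:,:3].mean(0).round(4),len(T),T.mean(0).round(4) if len(T) else'',np.ptp(T,axis=0).round(4) if len(T) else '')
E
```

```text
scene bar [580.4  34.5] [218.5  64.2] 83.1 596 nan
scene traytop [ 473.5 -303.6] [169.5 116.9] 83.3 1135 nan
scene box [745.3   0.9] [384.6  30.8] 64.9 1115 nan
scene tape [447.6 -75.1] [96.7 80.8] 50.5 719 nan
scene grip [586.7 104.2] [200.6  21.3] 63.4 155 0.0825
scene red [ 565.  -131.4] [82.2 19. ] 45.4 93 0.0458
scene socktop [ 453.9 -281.7] [171.7  30.2] 74.8 549 nan
top bar [565.4  10.9] [165.6  39.1] 83.2 971 nan
top traytop [ 467.4 -305.5] [174.8 109.8] 83.3 584 nan
top box [700.9 -33.9] [123.4  57.5] 74.4 1126 nan
top tape [440.5 -75.1] [85.6 92.3] 33.8 657 nan
top grip [555.8  48. ] [65.7 18.1] 72.7 292 0.0796
top red [ 543.  -154.2] [19.7 22.3] 0.4 68 0.0371
top socktop [ 445.4 -309.5] [141.8  29.4] 85.5 295 nan
[[ 0.    -0.925  0.379]
 [ 0.     0.379  0.925]
 [-1.    -0.     0.   ]]
top [369 296  12  12 110] [ 0.4561 -0.2473  0.047 ] 75 [ 0.4558 -0.2479  0.051 ] [0.0201 0.0211 0.0091]
top [393 298  15  14 153] [ 0.4491 -0.2988  0.0462] 100 [ 0.4485 -0.2991  0.0505] [0.0244 0.0261 0.0095]
top [416 299  18  16 207] [ 0.445  -0.3498  0.0467] 146 [ 0.4447 -0.3506  0.0504] [0.0287 0.0303 0.0104]
scene [288 321  14  20 237] [ 0.4535 -0.2524  0.0451] 136 [ 0.4544 -0.2503  0.0509] [0.0218 0.0228 0.0096]
scene [298 341  17  23 336] [ 0.4471 -0.3042  0.0454] 198 [ 0.4478 -0.3024  0.0507] [0.0263 0.0254 0.0094]
scene [310 362  21  27 467] [ 0.4424 -0.3558  0.0461] 291 [ 0.4434 -0.3538  0.0512] [0.0319 0.0311 0.0104]
```

```bash
python3 -m pendant '[[60,[-40,0,0],[0,0,0]],[60,[-80,0,0],[0,0,0]],[60,[-120,0,0],[0,0,0]],[60,[-120,0,0],[0,0,0]]]' 20
cat >> h.py <<'E'
def go(p,ang=None):
    """shift in tool mm to reach p with vertical tool & tool z heading ang deg (measured pose based)"""
    o=telemetry.get_obs(); M=R.from_euler('xyz',o["tool_rot"],degrees=True).as_matrix()
    s=M.T@(np.array(p)-o["tool_pos"])*1000
    out=[s.round(1).tolist()]
    if ang is not None:
        a=np.radians(ang); Z=np.array([np.cos(a),np.sin(a),0]); X=np.array([0,0,-1.]); T=np.stack([X,np.cross(Z,X),Z],1)
        out.append(R.from_matrix(M.T@T).as_rotvec().round(4).tolist())
    print(out, "heading",np.degrees(np.arctan2(M[1,2],M[0,2])).round(2),"tiltx",M[:,0].round(4),"pos",o["tool_pos"].round(4),"F",o["force"].round(1),"t",round(o["time_s"],2),"w",round(o["grip_width"]*1000,1),"q",o["qpos"].round(0))
E
python3 -c "
from h import *
go([.556,.040,.36],-17.3)"
```

```text
time_s: 1.88
tool_pos: [0.2472, 0.6039, 0.3696]
tool_rot: [2.2, 89.2, 69.9]
force: [-0.0, -0.3, 0.9]
grip_width: 0.068
[[3.4, -499.5, -404.8], [1.4839, 0.0115, -0.0114]] heading 67.72 tiltx [ 0.0051  0.0138 -0.9999] pos [0.2472 0.6039 0.3696] F [-0.  -0.3  0.9] t 1.88 w 68.0 q [-67.  17.  -4.  71.   1.  92.  -3.]
```

```bash
python3 -m pendant '[[60,[0,-25,-20],[0.08,0,0]],[60,[0,-56,-45],[0.18,0,0]],[60,[0,-87,-71],[0.28,0,0]],[60,[0,-118,-96],[0.38,0,0]],[60,[0,-149,-121],[0.48,0,0]],[60,[0,-180,-146],[0.58,0,0]],[60,[0,-211,-171],[0.68,0,0]],[60,[0,-242,-196],[0.78,0,0]],[60,[0,-273,-221],[0.88,0,0]],[60,[0,-304,-246],[0.98,0,0]]]'
python3 -c "
from h import *
go([.556,.040,.25],-17.3)"
```

```text
time_s: 2.72
tool_pos: [0.4351, 0.2567, 0.3599]
tool_rot: [40.0, 89.9, 51.3]
force: [1.2, -0.6, -0.2]
grip_width: 0.0603
[[109.8, -236.2, 76.1], [0.499, 0.0007, -0.0009]] heading 11.29 tiltx [ 7.e-04  9.e-04 -1.e+00] pos [0.4351 0.2567 0.3599] F [ 1.2 -0.6 -0.2] t 2.72 w 60.3 q [-48.  -2.  14.  92.   0.  89. -23.]
```

```bash
python3 -m pendant '[[60,[0,-35,11],[0.09,0,0]],[60,[0,-70,22],[0.18,0,0]],[60,[20,-105,33],[0.27,0,0]],[60,[45,-140,44],[0.36,0,0]],[60,[70,-175,55],[0.45,0,0]],[60,[95,-205,66],[0.5,0,0]],[60,[110,-225,72],[0.5,0,0]],[60,[110,-225,72],[0.5,0,0]],[60,[110,-225,72],[0.5,0,0]]]'
python3 - <<'E'
from h import *
go([.556,.040,.085],-17.3)
c=optics.read_camera("top"); cv2.imwrite("pics/t1.png",c["image"][130:360,120:460])
s=optics.read_camera("scene"); cv2.imwrite("pics/s1.png",s["image"][100:330,130:480])
E
```

```text
time_s: 3.47
tool_pos: [0.5498, 0.051, 0.2485]
tool_rot: [-143.7, 89.9, -161.0]
force: [-0.8, 0.2, 0.1]
grip_width: 0.0601
[[163.5, -8.4, 9.5], [0.0005, -0.0019, 0.0014]] heading -17.27 tiltx [-2.2e-03 -8.0e-04 -1.0e+00] pos [0.5498 0.051  0.2485] F [-0.8  0.2  0.1] t 3.47 w 60.1 q [-34.   6.  28.  97.  -3.  77. -23.]
```

View pics/s1.png

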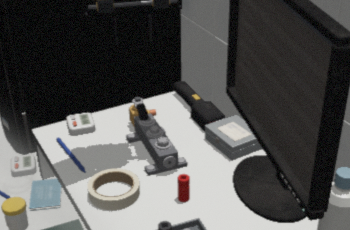

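View pics/t1.png

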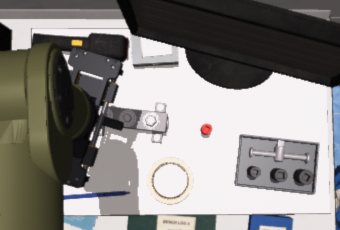

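Run:
```python
from h import *
p=telemetry.get_obs()["tool_pos"]
for n in ("top","scene"):
    c=optics.read_camera(n); print(n,proj(c,p),proj(c,p+[0,0,.1]))
    if n=="scene": cv2.imwrite("pics/s2.png",c["image"])
```

```text
top (np.float64(206.89249329350457), np.float64(250.130323144261)) (np.float64(193.02553792352813), np.float64(246.132518478781))
scene (np.float64(262.5475463963129), np.float64(132.58152546828666)) (np.float64(259.29352571583485), np.float64(79.2956048454804))
```

View pics/s2.png

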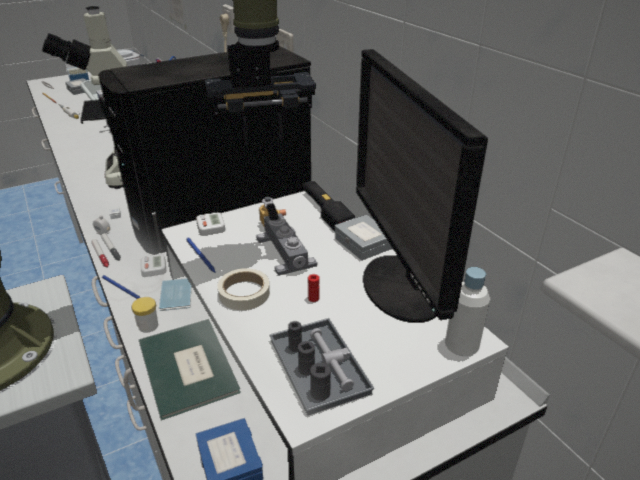

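```bash
python3 -m pendant '[[55,[30,-8.5,9.5],[0,0,0]],[55,[60,-8.5,9.5],[0,0,0]],[55,[90,-8.5,9.5],[0,0,0]],[55,[110,-8.5,9.5],[0,0,0]],[55,[110,-8.5,9.5],[0,0,0]],[55,[110,-8.5,9.5],[0,0,0]]]'
python3 - <<'E'
from h import *
go([.556,.040,.085],-17.3)
c=optics.read_camera("scene"); cv2.imwrite("pics/s3.png",cv2.resize(c["image"][120:300,180:400],None,fx=3.5,fy=3.3))
print(proj(c,[.556,.04,.083]))
E
```

```text
time_s: 4.17
tool_pos: [0.5564, 0.0429, 0.1398]
tool_rot: [-174.6, 90.0, 168.4]
force: [-0.4, 0.1, 0.3]
grip_width: 0.0549
[[54.8, -2.9, 0.5], [0.0059, -0.0007, 0.0001]] heading -16.96 tiltx [-7.e-04  1.e-04 -1.e+00] pos [0.5564 0.0429 0.1398] F [-0.4  0.1  0.3] t 4.17 w 54.9 q [-32.  12.  28. 104.  -6.  65. -19.]
(np.float64(272.7497572189915), np.float64(212.2983796324536))
```

View pics/s3.png

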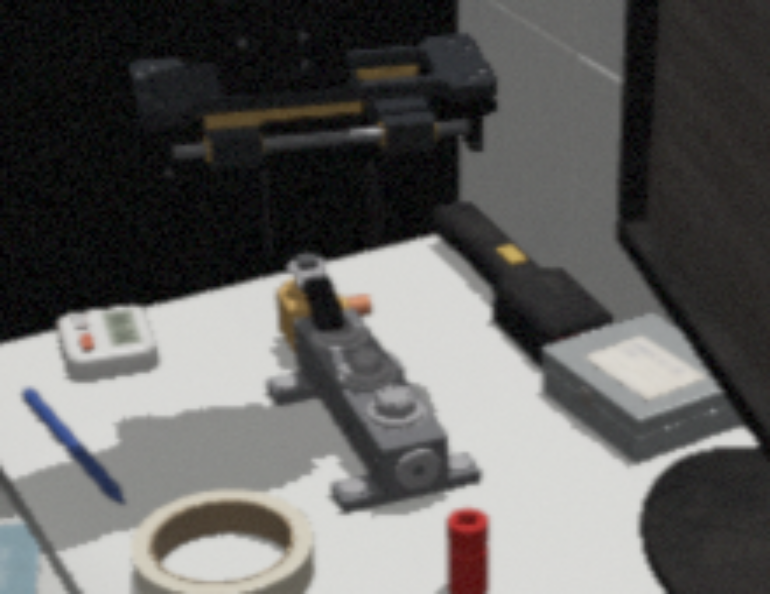

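```bash
python3 -m pendant '[[55,[25,-3,0.5],[0.005,0,0]],[55,[50,-3,0.5],[0.005,0,0]],[55,[53,-3,0.5],[0.005,0,0]],[55,[53,-3,0.5],[0.005,0,0]]]'
python3 -m pendant '[[15,[0,0,0],[0,0,0]],[10,[0,0,0],[0,0,0]],[10,[0,0,0],[0,0,0]],[10,[0,0,0],[0,0,0]],[10,[0,0,0],[0,0,0]],[10,[0,0,0],[0,0,0]],[10,[0,0,0],[0,0,0]]]' 15
python3 -c "
from h import *
go([.556,.040,.085],-17.3)"
```

```text
time_s: 4.55
tool_pos: [0.5565, 0.0392, 0.0872]
tool_rot: [152.1, 90.0, 134.7]
force: [0.3, 0.2, 1.0]
grip_width: 0.055
time_s: 5.13
tool_pos: [0.5561, 0.0388, 0.0867]
tool_rot: [177.2, 90.0, 159.9]
force: [-1.3, -0.1, 3.5]
grip_width: 0.0179
[[1.7, 1.1, -0.4], [-0.0009, -0.0007, -0.0]] heading -17.35 tiltx [-7.e-04  2.e-04 -1.e+00] pos [0.5561 0.0388 0.0867] F [-1.3 -0.1  3.5] t 5.13 w 17.9 q [-31.  15.  28. 107.  -8.  59. -17.]
```

```bash
python3 -m pendant '[[10,[0,0.4,-8],[0.1,0,0]],[10,[0,1.6,-16],[0.2,0,0]],[10,[0,3.6,-23.7],[0.3,0,0]],[10,[0,6.3,-31.3],[0.4,0,0]],[10,[0,9.8,-38.5],[0.5,0,0]],[10,[0,14,-45.3],[0.6,0,0]],[10,[0,18.9,-51.7],[0.7,0,0]],[10,[0,18.9,-51.7],[0.7,0,0]],[10,[0,18.9,-51.7],[0.7,0,0]]]'
python3 -c "
from h import *
go([.556,.040,.085],-17.3)"
```

```text
time_s: 5.88
tool_pos: [0.5102, 0.0724, 0.0867]
tool_rot: [-122.2, 89.7, -179.6]
force: [-6.6, -1.2, 7.3]
grip_width: 0.0181
[[1.4, 21.2, 52.0], [-0.7, -0.0043, 0.0033]] heading -57.41 tiltx [-0.0053 -0.     -1.    ] pos [0.5102 0.0724 0.0867] F [-6.6 -1.2  7.3] t 5.88 w 18.1 q [-40.  11.  32. 113.  -7.  58. -63.]
```

```bash
python3 -m pendant '[[10,[0,0.4,-8],[0.1,0,0]],[10,[0,1.6,-16],[0.2,0,0]],[10,[0,3.6,-23.7],[0.3,0,0]],[10,[0,6.3,-31.3],[0.4,0,0]],[10,[0,9.8,-38.5],[0.5,0,0]],[10,[0,14,-45.3],[0.6,0,0]],[10,[0,18.3,-51],[0.688,0,0]],[10,[0,18.3,-51],[0.688,0,0]],[10,[0,18.3,-51],[0.688,0,0]],[10,[0,18.3,-51],[0.688,0,0]]]'
python3 - <<'E'
from h import *
go([.5,.12,.085],-96.8)
for n in ("top","scene"):
    c=optics.read_camera(n); cv2.imwrite(f"pics/{n}4.png",c["image"][130:330,120:400])
E
```

```text
time_s: 6.72
tool_pos: [0.4969, 0.1275, 0.0866]
tool_rot: [-101.0, 89.5, 162.2]
force: [-10.7, 3.0, 9.7]
grip_width: 0.018
[[1.5, 4.0, 7.1], [0.0006, -0.0016, 0.0084]] heading -96.77 tiltx [-0.0081  0.0026 -1.    ] pos [0.4969 0.1275 0.0866] F [-10.7   3.    9.7] t 6.72 w 18.0 q [ -48.   11.   34.  113.   -7.   58. -108.]
```

View pics/scene4.png

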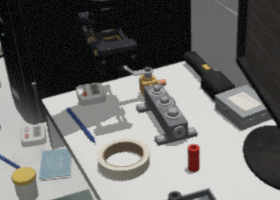

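```bash
python3 -m pendant '[[26,[0,0,0],[0,0,0]],[40,[0,0,0],[0,0,0]],[40,[0,0,0],[0,0,0]],[40,[0,0,0],[0,0,0]],[40,[-30,0,0],[0,0,0]],[40,[-65,0,0],[0,0,0]],[40,[-105,0,0],[0,0,0]],[40,[-120,0,0],[0,0,0]]]'
python3 -c "
from h import *
go([.448,-.20,.20],-6.8)"
```

```text
time_s: 7.48
tool_pos: [0.5033, 0.125, 0.2117]
tool_rot: [120.3, 89.6, 23.4]
force: [0.5, -0.2, 0.1]
grip_width: 0.0401
[[10.4, -15.6, 329.4], [-1.5734, 0.0021, -0.0081]] heading -96.95 tiltx [ 0.0069  0.003  -1.    ] pos [0.5033 0.125  0.2117] F [ 0.5 -0.2  0.1] t 7.48 w 40.1 q [ -50.    3.   34.  105.   -2.   72. -112.]
```

```bash
python3 -m pendant '[[50,[0,0,20],[-0.1,0,0]],[50,[0,-1,55],[-0.22,0,0]],[50,[0,-3,95],[-0.34,0,0]],[50,[0,-5,135],[-0.46,0,0]],[50,[0,-7,175],[-0.58,0,0]],[50,[0,-9,215],[-0.7,0,0]],[50,[0,-11,255],[-0.82,0,0]],[50,[0,-13,295],[-0.94,0,0]],[50,[0,-15,325],[-1.06,0,0]],[50,[0,-16,330],[-1.18,0,0]]]'
python3 - <<'E'
from h import *
go([.4555,-.249,.15],-6.8)
for n in ("top","scene"):
    c=optics.read_camera(n); W=cloud(c); np.save(n+"1.npy",W); cv2.imwrite(f"pics/{n}5.png",c["image"])
    im=c["image"]
    cr=im[205:285,150:300] if n=="top" else im[185:280,220:330]
    cv2.imwrite(f"pics/{n}5c.png",cv2.resize(cr,None,fx=5.2,fy=5.2,interpolation=cv2.INTER_CUBIC) if n=="top" else cv2.resize(cr,None,fx=6,fy=6,interpolation=cv2.INTER_CUBIC))
    for l in ["port","lever_grip","lever_hinge","plug","manifold"]:
        for d in models.landmark_of(n,l)[:4]:
            if d["confidence"]<.3: continue
            r,cc=d["centre"]; u,v=cc*640,r*480
            print(n,l,round(d["confidence"],2),(round(u,1),round(v,1)),"z0.046:",ray(c,u,v,.046).round(4)[:2],"z.083",ray(c,u,v,.083).round(4)[:2])
E
```

```text
time_s: 8.32
tool_pos: [0.4436, -0.2063, 0.207]
tool_rot: [-27.1, 89.9, -59.5]
force: [0.4, 0.4, -0.1]
grip_width: 0.0501
[[57.1, -29.6, 32.8], [-0.4463, 0.0016, 0.0013]] heading -32.37 tiltx [ 0.001  -0.0017 -1.    ] pos [ 0.4436 -0.2063  0.207 ] F [ 0.4  0.4 -0.1] t 8.32 w 50.1 q [-35.  -3.  56. 110.   3.  72. -12.]
top port 0.71 (225.0, 244.4) z0.046: [0.5734 0.0568] z.083 [0.5709 0.051 ]
top lever_grip 0.56 (187.2, 279.8) z0.046: [0.5019 0.1326] z.083 [0.5021 0.1239]
top lever_hinge 0.66 (190.8, 237.0) z0.046: [0.5888 0.1266] z.083 [0.5857 0.1182]
top plug 0.76 (273.0, 250.8) z0.046: [ 0.5599 -0.0412] z.083 [ 0.5579 -0.0432]
top plug 0.64 (224.1, 244.1) z0.046: [0.5741 0.0586] z.083 [0.5715 0.0528]
top plug 0.62 (248.2, 244.4) z0.046: [0.5732 0.0096] z.083 [0.5707 0.0056]
top manifold 0.58 (246.6, 246.1) z0.046: [0.5698 0.0128] z.083 [0.5674 0.0087]
scene port 0.86 (279.0, 216.9) z0.046: [0.5846 0.0737] z.083 [0.5591 0.0175]
scene port 0.68 (281.4, 232.0) z0.046: [0.563  0.0177] z.083 [ 0.5388 -0.0351]
scene lever_grip 0.43 (366.3, 239.4) z0.046: [ 0.6979 -0.0899] z.083 [ 0.6655 -0.1361]
scene lever_hinge 0.77 (265.4, 189.5) z0.046: [0.6109 0.1998] z.083 [0.5837 0.1359]
scene lever_hinge 0.47 (306.2, 370.3) z0.046: [ 0.4292 -0.3384] z.083 [ 0.4132 -0.3693]
scene plug 0.54 (284.2, 236.0) z0.046: [0.5613 0.0013] z.083 [ 0.5372 -0.0504]
scene plug 0.47 (294.0, 346.7) z0.046: [ 0.4358 -0.2865] z.083 [ 0.4194 -0.3206]
scene plug 0.42 (293.2, 244.4) z0.046: [ 0.5632 -0.0345] z.083 [ 0.539  -0.0841]
scene manifold 0.89 (286.1, 251.0) z0.046: [ 0.5409 -0.0481] z.083 [ 0.518  -0.0968]
scene manifold 0.47 (307.5, 367.4) z0.046: [ 0.4337 -0.3343] z.083 [ 0.4174 -0.3655]
```

View pics/top5c.png

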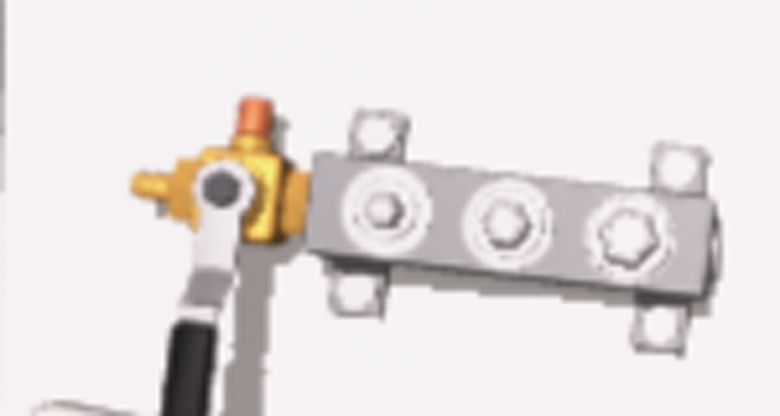

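View pics/scene5c.png

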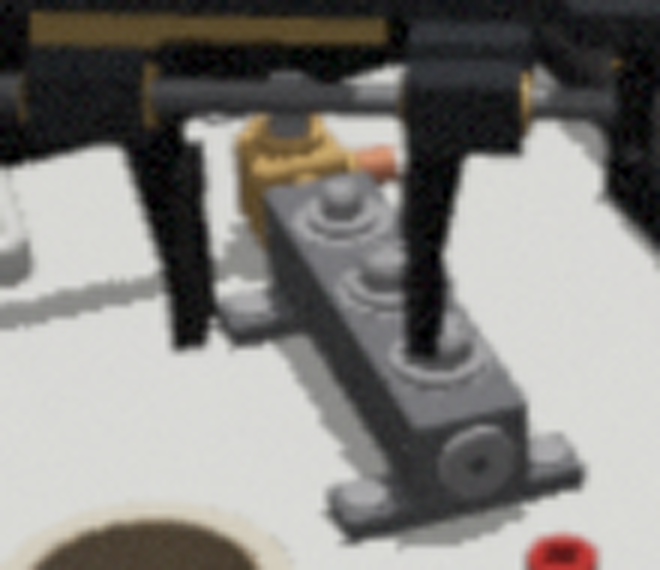

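Run:
```python
from fit import *
W=np.load("top1.npy")
for nm,a in dict(bar=(.040,.0505,(.52,.61,-.09,.088)),grip=(.076,.095,(.46,.53,.1,.15)),lever=(.07,.1,(.46,.62,.09,.15))).items():
    r,P=rect(W,*a); print(nm,np.round(r[0],1),np.round(r[1],1),round(r[2],1),len(P))
c=optics.read_camera("top")
for d in models.masks_of("top","lever_grip")[:2]:
    m=d["pixels"]; v,u=np.nonzero(m); print(d["confidence"],m.sum(),W[m].mean(0).round(3)); 
m=(W[...,2]>.078)&(W[...,2]<.095)&(W[...,0]>.46)&(W[...,0]<.535)&(W[...,1]>.1)&(W[...,1]<.15)
P=W[m][:,:2]; q=P-P.mean(0); d=np.linalg.svd(q,full_matrices=False)[2][0]; print("grip",P.mean(0),np.degrees(np.arctan2(d[1],d[0])))
# plug heads
for y0 in (.0567,.009,-.038):
    m=(W[...,2]>.0545)&(W[...,2]<.066)&(abs(W[...,1]-y0)<.02)&(W[...,0]>.54)&(W[...,0]<.6)
    v,u=np.nonzero(m); print("plug",m.sum(),u.mean(),v.mean(),ray(c,u.mean(),v.mean(),.060),W[m].mean(0))
u,v=384/5.2+150,210/5.2+205; print(ray(c,u,v,.06))
# socket tops
g=c["image"]; cv2.imwrite("pics/tr.png",cv2.resize(cv2.convertScaleAbs(g[285:330,355:445],alpha=2,beta=0),None,fx=8,fy=8,interpolation=cv2.INTER_CUBIC))
cv2.imwrite("pics/tr0.png",cv2.resize(cv2.convertScaleAbs(cv2.imread("pics/top0.png")[285:330,355:445],alpha=2,beta=0),None,fx=8,fy=8,interpolation=cv2.INTER_CUBIC))
```

```text
bar [566.3  10.6] [162.4  40.7] 83.3 1208
grip [497.4 129.2] [26.5 63.2] 75.3 271
lever [523.9 123.6] [ 19.9 118. ] 73.4 354
0.58 556 [nan nan nan]
grip [0.50424301 0.12576617] 173.84307410985372
plug 36 223.16666666666666 244.5 [0.57228662 0.05831423 0.06      ] [0.57239175 0.05855933 0.05846032]
plug 62 246.79032258064515 247.3709677419355 [0.56628862 0.01084483 0.06      ] [0.5663802  0.0110017  0.05857514]
plug 93 270.35483870967744 249.90322580645162 [ 0.5609684  -0.03655384  0.06      ] [ 0.56105905 -0.03646045  0.05846028]
[0.57049622 0.05693499 0.06      ]
```

View pics/tr0.png

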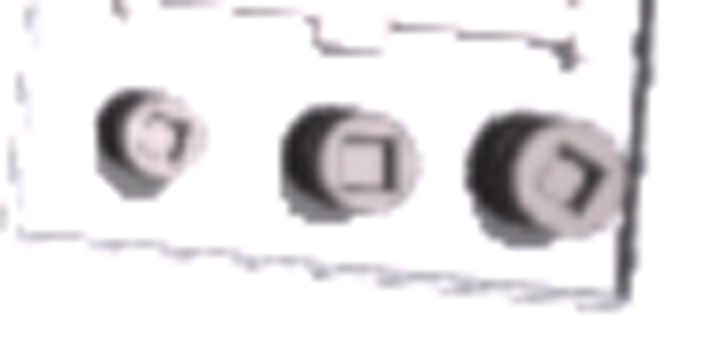

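Run:
```python
from h import *
for n in ("top","scene"):
    A=np.mean([optics.read_camera(n)["image"].astype(float) for _ in range(4)],0)
    np.save(f"avg_{n}.npy",A)
    cr=A[288:328,360:440] if n=="top" else A[315:400,280:340]
    cr=np.clip(cr*2.2,0,255).astype(np.uint8); cv2.imwrite(f"pics/av_{n}.png",cv2.resize(cr,None,fx=9 if n=="top" else 7,fy=9 if n=="top" else 7,interpolation=cv2.INTER_CUBIC))
```

View pics/av_top.png

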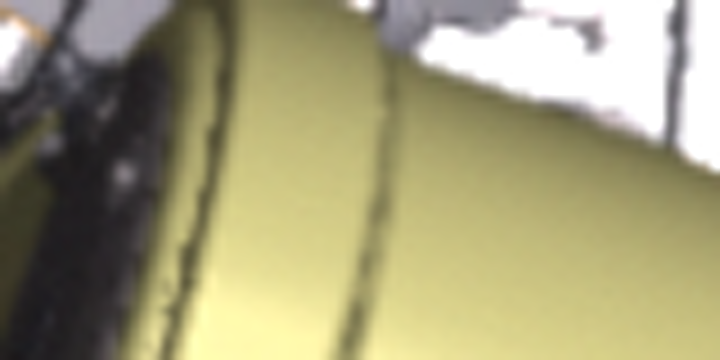

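View pics/av_scene.png

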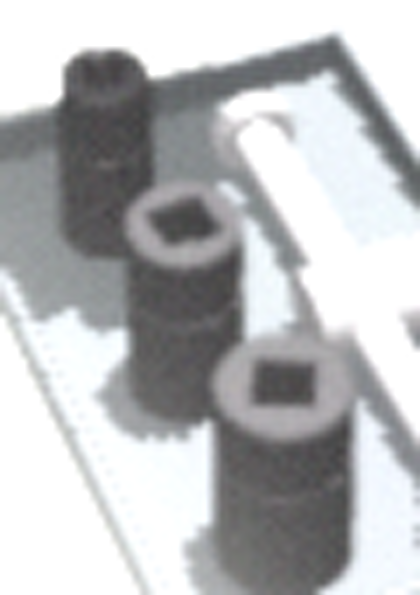

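Run:
```python
from h import *
tiles=[]
for n,cen in (("scene",[(.4544,-.2503),(.4478,-.3024),(.4434,-.3538)]),("top",[(.4558,-.2479),(.4485,-.2991),(.4447,-.3506)])):
    c=optics.read_camera(n); im=cv2.imread(f"pics/{n}0.png")
    row=[]
    for x0,y0 in cen:
        S=260; g=np.linspace(-.018,.018,S)
        # display: up = +x, left=+y
        X=x0-g[:,None]+0*g[None]; Y=y0-g[None]+0*g[:,None]
        P=np.stack([X,Y,np.full_like(X,.052)],-1); M=c["cam_to_world"]; q=(P-M[:3,3])@M[:3,:3]
        u=(c["cx"]+c["fx"]*q[...,0]/-q[...,2]).astype(np.float32); v=(c["cy"]-c["fy"]*q[...,1]/-q[...,2]).astype(np.float32)
        t=cv2.remap(im,u,v,cv2.INTER_CUBIC); t=np.clip(t.astype(float)*2.5,0,255).astype(np.uint8); row.append(t)
    tiles.append(np.hstack(row))
cv2.imwrite("pics/rect.png",np.vstack(tiles))
```

```text
(no output)
```

View pics/rect.png

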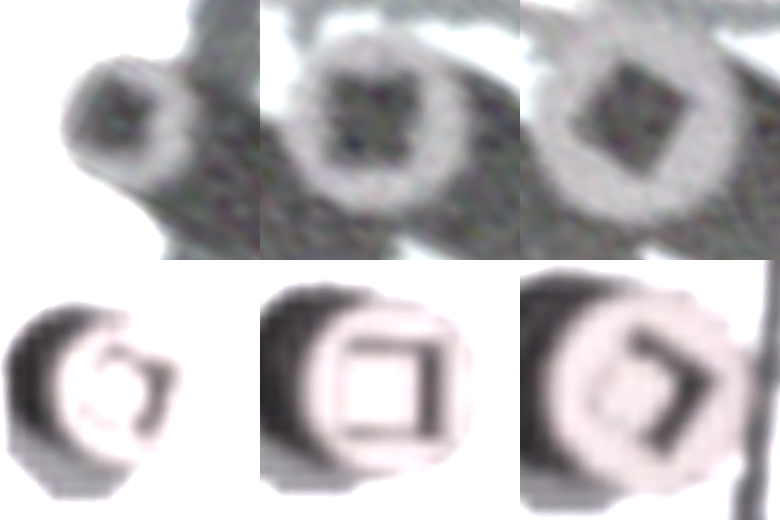

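Run:
```python
from h import *
for n,cen in (("scene",[(.4551,-.2495),(.448,-.3016),(.4434,-.3536)]),("top",[(.4558,-.2479),(.4485,-.2991),(.4447,-.3506)])):
    c=optics.read_camera(n); im=cv2.cvtColor(cv2.imread(f"pics/{n}0.png"),cv2.COLOR_BGR2GRAY).astype(np.float32)
    for (x0,y0),rm in zip(cen,(.0072,.0085,.010)):
        S=181; g=np.linspace(-.016,.016,S)
        X=x0-g[:,None]+0*g[None]; Y=y0-g[None]+0*g[:,None]
        P=np.stack([X,Y,np.full_like(X,.052)],-1); M=c["cam_to_world"]; q=(P-M[:3,3])@M[:3,:3]
        u=(c["cx"]+c["fx"]*q[...,0]/-q[...,2]).astype(np.float32); v=(c["cy"]-c["fy"]*q[...,1]/-q[...,2]).astype(np.float32)
        t=cv2.GaussianBlur(cv2.remap(im,u,v,cv2.INTER_CUBIC),(0,0),4)
        gx=cv2.Sobel(t,cv2.CV_32F,1,0); gy=cv2.Sobel(t,cv2.CV_32F,0,1)
        # world gradient: +x = up (-row), +y = left (-col)
        a=np.arctan2(-gx,-gy); w=np.hypot(gx,gy)
        for r in (rm*.85,rm,rm*1.15):
            m=np.hypot(X-x0,Y-y0)<r
            z=(w[m]**2*np.exp(4j*a[m])).sum()/(w[m]**2).sum(); print(n,y0,round(r,4),"yaw mod90",round(np.degrees(np.angle(z))/4,1),"coh",round(abs(z),2))
```

```text
scene -0.2495 0.0061 yaw mod90 -19.5 coh 0.48
scene -0.2495 0.0072 yaw mod90 -21.8 coh 0.46
scene -0.2495 0.0083 yaw mod90 -23.5 coh 0.34
scene -0.3016 0.0072 yaw mod90 -1.9 coh 0.52
scene -0.3016 0.0085 yaw mod90 -1.1 coh 0.56
scene -0.3016 0.0098 yaw mod90 -1.3 coh 0.53
scene -0.3536 0.0085 yaw mod90 -33.3 coh 0.69
scene -0.3536 0.01 yaw mod90 -33.3 coh 0.67
scene -0.3536 0.0115 yaw mod90 -33.4 coh 0.59
top -0.2479 0.0061 yaw mod90 -12.3 coh 0.32
top -0.2479 0.0072 yaw mod90 -15.9 coh 0.33
top -0.2479 0.0083 yaw mod90 -17.2 coh 0.3
top -0.2991 0.0072 yaw mod90 -1.1 coh 0.79
top -0.2991 0.0085 yaw mod90 -1.1 coh 0.77
top -0.2991 0.0098 yaw mod90 -1.0 coh 0.74
top -0.3506 0.0085 yaw mod90 -31.9 coh 0.59
top -0.3506 0.01 yaw mod90 -32.4 coh 0.57
top -0.3506 0.0115 yaw mod90 -32.4 coh 0.56
```

```bash
python3 -c "
from h import *
go([.4552,-.249,.10],-96.8)"
```

```text
[[106.6, -35.5, 34.3], [1.126, -0.0001, -0.0001]] heading -32.28 tiltx [ 0.e+00  1.e-04 -1.e+00] pos [ 0.4452 -0.2007  0.2066] F [ 0.3 -0.3  0.1] t 9.62 w 50.3 q [-35.  -3.  56. 110.   3.  72. -13.]
```

```bash
python3 -m pendant '[[36,[0,-7,7],[0.12,0,0]],[36,[0,-14,14],[0.24,0,0]],[36,[0,-21,21],[0.36,0,0]],[36,[0,-28,28],[0.48,0,0]],[36,[10,-35,34],[0.6,0,0]],[36,[30,-35,34],[0.72,0,0]],[36,[50,-35.5,34.3],[0.84,0,0]],[36,[75,-35.5,34.3],[0.96,0,0]],[36,[100,-35.5,34.3],[1.08,0,0]],[36,[106,-35.5,34.3],[1.126,0,0]]]'
python3 -m pendant '[[36,[0,0,0],[0,0,0]],[36,[0,0,0],[0,0,0]],[36,[0,0,0],[0,0,0]]]'
python3 - <<'E'
from h import *
go([.4552,-.249,.040],-96.8)
c=optics.read_camera("scene"); cv2.imwrite("pics/s6.png",cv2.resize(c["image"][240:420,200:400],None,fx=3.5,fy=3.3))
E
```

```text
time_s: 10.45
tool_pos: [0.4531, -0.2478, 0.0971]
tool_rot: [-93.7, 89.7, 169.2]
force: [-1.1, 0.4, -0.1]
grip_width: 0.0359
time_s: 10.7
tool_pos: [0.4559, -0.2494, 0.1014]
tool_rot: [79.5, 89.9, -17.3]
force: [0.1, -0.1, -0.1]
grip_width: 0.0361
[[61.4, -0.8, -0.3], [0.0016, 0.0003, -0.0015]] heading -96.71 tiltx [ 1.4e-03 -4.0e-04 -1.0e+00] pos [ 0.4559 -0.2494  0.1014] F [ 0.1 -0.1 -0.1] t 10.7 w 36.1 q [-29.  16.  62. 113. -16.  61. -57.]
```

View pics/s6.png

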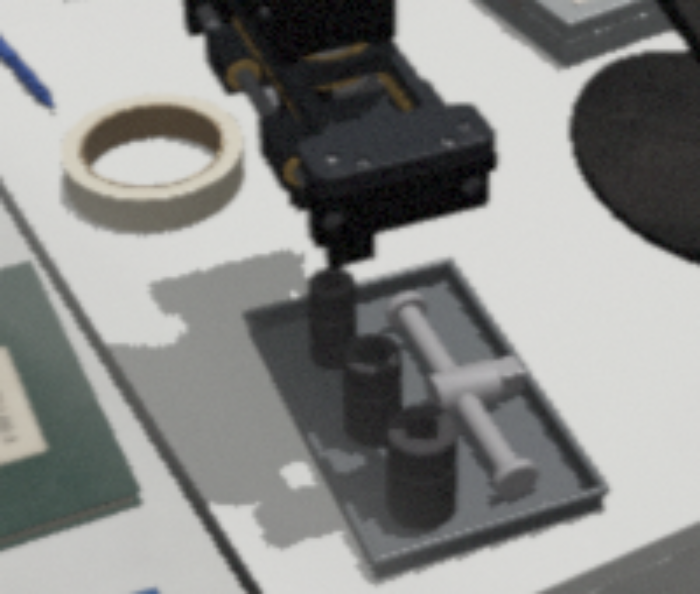

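```bash
python3 -m pendant '[[36,[20,-0.8,-0.3],[0,0,0]],[36,[45,-0.8,-0.3],[0,0,0]],[36,[61,-0.8,-0.3],[0,0,0]],[36,[61,-0.8,-0.3],[0,0,0]],[30,[61,-0.8,-0.3],[0,0,0]],[26,[61,-0.8,-0.3],[0,0,0]],[21,[61,-0.8,-0.3],[0,0,0]],[21,[61,-0.8,-0.3],[0,0,0]],[21,[61,-0.8,-0.3],[0,0,0]],[21,[61,-0.8,-0.3],[0,0,0]]]' 5
python3 -c "
from h import *
go([.4552,-.249,.10],-6.8)"
```

```text
time_s: 11.58
tool_pos: [0.4554, -0.2485, 0.0404]
tool_rot: [109.2, 89.9, 12.4]
force: [0.4, 0.5, 4.1]
grip_width: 0.0217
[[-59.6, -0.0, 0.5], [-1.5703, 0.0009, -0.0019]] heading -96.77 tiltx [ 1.9e-03  4.0e-04 -1.0e+00] pos [ 0.4554 -0.2485  0.0404] F [0.4 0.5 4.1] t 11.58 w 21.7 q [-24.  22.  58. 115. -22.  55. -52.]
```

```bash
python3 -m pendant '[[30,[0,0,0],[0,0,0]],[36,[0,0,0],[0,0,0]],[36,[0,0,0],[0,0,0]],[36,[-25,0,0],[0,0,0]],[36,[-55,0,0],[0,0,0]],[40,[-62,0,0],[-0.1,0,0]],[44,[-62,0,0],[-0.22,0,0]],[44,[-62,0,0],[-0.34,0,0]],[44,[-62,0,0],[-0.46,0,0]],[44,[-62,0,0],[-0.58,0,0]]]'
python3 -m pendant '[[44,[0,0,0],[-0.12,0,0]],[44,[0,0,0],[-0.24,0,0]],[44,[0,0,0],[-0.36,0,0]],[44,[0,0,0],[-0.48,0,0]],[44,[0,0,0],[-0.6,0,0]],[44,[0,0,0],[-0.72,0,0]],[44,[0,0,0],[-0.84,0,0]],[44,[0,0,0],[-0.96,0,0]],[44,[0,0,0],[-0.99,0,0]],[44,[0,0,0],[-0.99,0,0]]]'
python3 -c "
from h import *
go([.4554,-.2485,.040],-6.8)"
```

```text
time_s: 12.42
tool_pos: [0.4543, -0.2486, 0.1015]
tool_rot: [-146.2, 90.0, 150.6]
force: [-0.2, 0.3, -0.4]
grip_width: 0.0436
time_s: 13.25
tool_pos: [0.4541, -0.2488, 0.1013]
tool_rot: [168.6, 90.0, 161.7]
force: [1.1, 0.0, -0.4]
grip_width: 0.0439
[[61.3, 0.4, 1.2], [-0.0004, -0.0004, -0.0001]] heading -6.82 tiltx [-4.e-04  1.e-04 -1.e+00] pos [ 0.4541 -0.2488  0.1013] F [ 1.1  0.  -0.4] t 13.25 w 43.9 q [-17.  11.  47. 112. -10.  60.  28.]
```

```bash
python3 -m pendant '[[44,[20,0.4,1.2],[0,0,0]],[44,[45,0.4,1.2],[0,0,0]],[44,[61,0.4,1.2],[0,0,0]],[44,[61,0.4,1.2],[0,0,0]],[34,[61,0.4,1.2],[0,0,0]],[26,[61,0.4,1.2],[0,0,0]],[15,[61,0.4,1.2],[0,0,0]],[15,[61,0.4,1.2],[0,0,0]],[15,[61,0.4,1.2],[0,0,0]],[15,[61,0.4,1.2],[0,0,0]]]' 30
python3 -c "
from h import *
go([.4552,-.249,.10],4.4)"
```

```text
time_s: 14.08
tool_pos: [0.4565, -0.2486, 0.0415]
tool_rot: [2.2, 89.9, -4.6]
force: [-0.4, 0.7, 4.4]
grip_width: 0.0211
[[-58.5, -0.5, -1.1], [-0.1962, 0.0018, 0.0001]] heading -6.84 tiltx [ 1.8e-03 -1.0e-04 -1.0e+00] pos [ 0.4565 -0.2486  0.0415] F [-0.4  0.7  4.4] t 14.08 w 21.1 q [-14.  17.  45. 115. -15.  53.  32.]
```

```bash
python3 -m pendant '[[15,[-15,0,0],[0,0,0]],[15,[-40,0,0],[0,0,0]],[15,[-75,0,0],[0,0,0]],[15,[-115,0,0],[0,0,0]],[15,[-120,0,0],[0,0,0]],[15,[-120,0,0],[0,0,0]]]'
python3 - <<'E'
from h import *
go([.5725,.0583,.15],4.4)
c=optics.read_camera("scene"); cv2.imwrite("pics/s7.png",cv2.resize(c["image"][220:420,200:400],None,fx=3.5,fy=3))
E
```

```text
time_s: 14.58
tool_pos: [0.4576, -0.2491, 0.1634]
tool_rot: [3.1, 89.6, -3.7]
force: [-0.6, 0.1, -1.3]
grip_width: 0.0213
[[14.0, 318.9, 77.4], [-0.196, 0.0063, 0.0003]] heading -6.83 tiltx [ 6.3e-03 -4.0e-04 -1.0e+00] pos [ 0.4576 -0.2491  0.1634] F [-0.6  0.1 -1.3] t 14.58 w 21.3 q [-19.   6.  48. 109.  -5.  67.  24.]
```

View pics/s7.png

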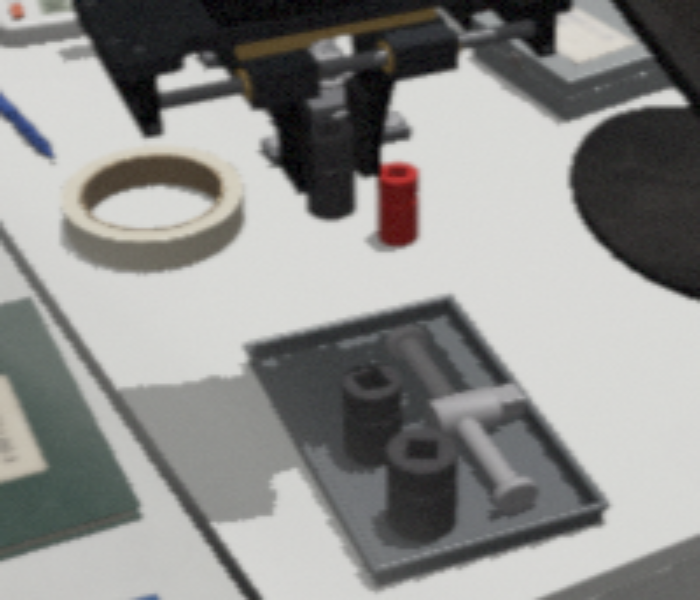

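The small black socket (pixel 330,170 of the crop) is upright in the jaws; the other two stand in the tray. I move it over the port.

```bash
python3 -m pendant '[[15,[0,25,6],[-0.03,0,0]],[15,[0,60,15],[-0.06,0,0]],[15,[0,98,24],[-0.09,0,0]],[15,[0,138,34],[-0.12,0,0]],[15,[0,178,43],[-0.15,0,0]],[15,[0,218,53],[-0.18,0,0]],[15,[0,258,63],[-0.196,0,0]],[15,[0,295,72],[-0.196,0,0]],[15,[5,318,77],[-0.196,0,0]],[15,[14,318.5,77.4],[-0.196,0,0]]]'
python3 -m pendant '[[15,[0,0,0],[0,0,0]],[15,[0,0,0],[0,0,0]],[15,[0,0,0],[0,0,0]]]'
python3 - <<'E'
from h import *
go([.5725,.0583,.110],4.4)
c=optics.read_camera("scene"); cv2.imwrite("pics/s8.png",cv2.resize(c["image"][130:290,180:380],None,fx=3.8,fy=3.7,interpolation=cv2.INTER_CUBIC))
E
```

```text
time_s: 15.47
tool_pos: [0.5707, 0.0665, 0.1442]
tool_rot: [124.0, 89.8, 128.9]
force: [0.1, 0.5, -0.9]
grip_width: 0.0212
time_s: 15.72
tool_pos: [0.5696, 0.0565, 0.1456]
tool_rot: [-154.1, 89.9, -149.8]
force: [-0.4, -0.4, -1.1]
grip_width: 0.021
[[35.6, 1.6, 3.1], [-0.0029, -0.002, 0.001]] heading 4.24 tiltx [-0.002  -0.0011 -1.    ] pos [0.5696 0.0565 0.1456] F [-0.4 -0.4 -1.1] t 15.72 w 21.0 q [-38.  14.  34. 102.  -8.  66.   3.]
```

View pics/s8.png

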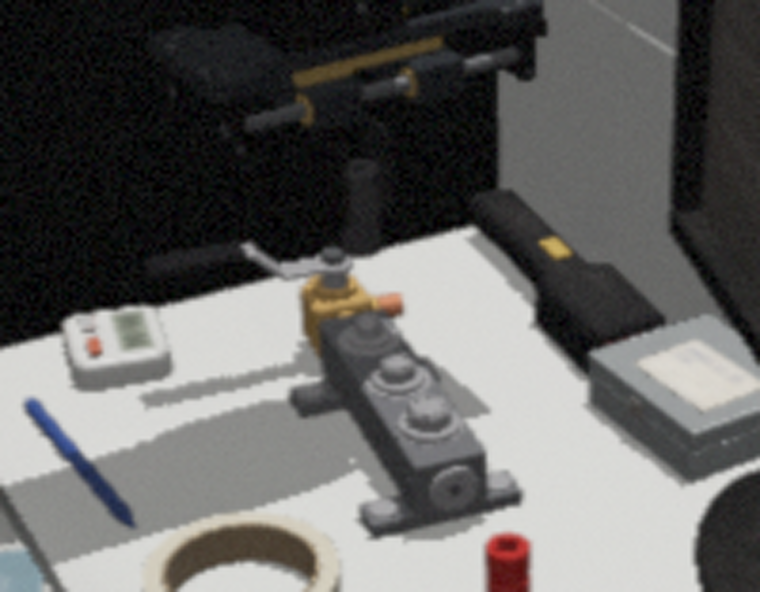

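```bash
python3 -m pendant '[[15,[12,1.7,3.1],[0,0,0]],[15,[25,1.7,3.1],[0,0,0]],[15,[35,1.7,3.1],[0,0,0]],[15,[39,1.7,3.1],[0,0,0]],[15,[39,1.7,3.1],[0,0,0]],[15,[39,1.7,3.1],[0,0,0]]]'
python3 - <<'E'
from h import *
go([.5725,.0583,.100],4.4)
c=optics.read_camera("scene"); W=cloud(c); cv2.imwrite("pics/s9.png",cv2.resize(c["image"][180:250,240:320],None,fx=9,fy=8.5,interpolation=cv2.INTER_CUBIC))
o=telemetry.get_obs()["tool_pos"]; print("rim c px",proj(c,o-[0,0,.0395]),"plug top px pred",proj(c,[.5725,.0583,.06]))
m=(W[...,2]>.068)&(W[...,2]<.08)&(np.hypot(W[...,0]-.5725,W[...,1]-.058)<.02); P=W[m]; print(len(P),P.mean(0))
if len(P)>10:
    A=np.c_[2*P[:,:2],np.ones(len(P))]; s=np.linalg.lstsq(A,(P[:,:2]**2).sum(1),rcond=None)[0]; print("circle",s[:2],np.sqrt(s[2]+s[0]**2+s[1]**2))
E
```

```text
time_s: 16.27
tool_pos: [0.5732, 0.0604, 0.1071]
tool_rot: [-164.7, 89.9, -160.3]
force: [-0.2, -0.7, -0.9]
grip_width: 0.0211
[[7.1, -2.0, -0.8], [-0.0005, -0.0009, 0.0003]] heading 4.37 tiltx [-9.e-04 -3.e-04 -1.e+00] pos [0.5732 0.0604 0.1071] F [-0.2 -0.7 -0.9] t 16.27 w 21.1 q [-37.  17.  33. 104. -10.  62.   4.]
rim c px (np.float64(276.5320761830514), np.float64(211.95545754923194)) plug top px pred (np.float64(276.6829785065714), np.float64(215.9409613230597))
56 [0.5694652  0.0528821  0.07479153]
circle [0.5712733  0.05866583] 0.009386090975150835
```

View pics/s9.png

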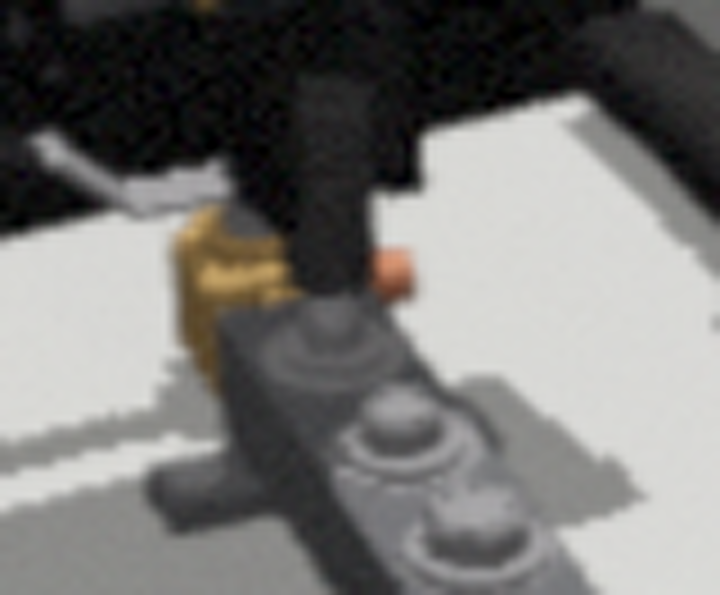

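```bash
python3 -m pendant '[[15,[0,-2,-0.3],[0,0,0]],[15,[3,-2,-0.3],[0,0,0]],[15,[5,-2,-0.3],[0,0,0]],[15,[5,-2,-0.3],[0,0,0]]]'
python3 -c "
from h import *
go([.573,.0583,.0895],4.4)"
python3 -m pendant '[[15,[2,0,0],[0,0,0]],[15,[4,0,0],[0,0,0]],[15,[5,0,0],[0,0,0]],[15,[5,0,0],[0,0,0]]]'
python3 -c "
from h import *
go([.573,.0583,.0895],4.4)"
```

```text
time_s: 16.65
tool_pos: [0.5731, 0.0586, 0.1023]
tool_rot: [152.1, 90.0, 156.5]
force: [-0.2, 0.7, -1.0]
grip_width: 0.0209
[[12.8, -0.3, -0.1], [-0.0003, -0.0004, -0.0002]] heading 4.38 tiltx [-4.e-04  2.e-04 -1.e+00] pos [0.5731 0.0586 0.1023] F [-0.2  0.7 -1. ] t 16.65 w 20.9 q [-37.  17.  33. 104. -11.  62.   5.]
time_s: 16.98
tool_pos: [0.5731, 0.0586, 0.0972]
tool_rot: [179.0, 90.0, -176.6]
force: [0.1, -0.2, -1.4]
grip_width: 0.0211
[[7.7, -0.3, -0.1], [-0.0001, -0.0005, -0.0]] heading 4.39 tiltx [-5.e-04 -0.e+00 -1.e+00] pos [0.5731 0.0586 0.0972] F [ 0.1 -0.2 -1.4] t 16.98 w 21.1 q [-36.  18.  33. 104. -11.  61.   5.]
```

```bash
python3 -m pendant '[[15,[1,0,0],[0,0,0]],[15,[2,0,0],[0,0,0]],[15,[3,0,0],[0,0,0]],[15,[3,0,0],[0,0,0]]]'
python3 -m pendant '[[15,[1,0,0],[0,0,0]],[15,[2,0,0],[0,0,0]],[15,[3,0,0],[0,0,0]],[15,[3,0,0],[0,0,0]]]'
python3 -c "
from h import *
go([.573,.0583,.0895],4.4)"
```

```text
time_s: 17.32
tool_pos: [0.5732, 0.0586, 0.0944]
tool_rot: [161.7, 90.0, 166.1]
force: [0.6, 0.1, -1.4]
grip_width: 0.0211
time_s: 17.65
tool_pos: [0.5732, 0.0586, 0.0913]
tool_rot: [164.3, 90.0, 168.6]
force: [-0.9, -0.3, -0.8]
grip_width: 0.0209
[[1.8, -0.3, -0.2], [-0.0002, -0.0003, -0.0001]] heading 4.39 tiltx [-3.e-04  1.e-04 -1.e+00] pos [0.5732 0.0586 0.0913] F [-0.9 -0.3 -0.8] t 17.65 w 20.9 q [-36.  18.  33. 105. -11.  60.   5.]
```

Going on freely; now press until the rim meets the collar.

```bash
python3 -m pendant '[[15,[1,0,0],[0,0,0]],[15,[2,0,0],[0,0,0]],[15,[3,0,0],[0,0,0]],[15,[3,0,0],[0,0,0]]]'
python3 -m pendant '[[15,[1,0,0],[0,0,0]],[15,[2,0,0],[0,0,0]],[15,[2,0,0],[0,0,0]],[15,[2,0,0],[0,0,0]]]'
python3 -c "
from h import *
go([.573,.0583,.0895],4.4)"
```

```text
time_s: 17.98
tool_pos: [0.5732, 0.0587, 0.0895]
tool_rot: [119.7, 89.9, 124.1]
force: [-3.5, 0.4, 5.6]
grip_width: 0.0213
time_s: 18.32
tool_pos: [0.5734, 0.0586, 0.0894]
tool_rot: [100.3, 89.9, 104.7]
force: [-8.8, -0.5, 17.4]
grip_width: 0.0212
[[-0.1, -0.3, -0.4], [-0.0003, -0.0003, -0.0017]] heading 4.38 tiltx [-4.0e-04  1.7e-03 -1.0e+00] pos [0.5734 0.0586 0.0894] F [-8.8 -0.5 17.4] t 18.32 w 21.2 q [-36.  18.  33. 105. -11.  60.   5.]
```

```bash
T='import sys;sys.path.insert(0,".");from h import *;o=telemetry.get_obs();print("TQ",o["wrist_torque"].round(2));go([.573,.0583,.0895],4.4)'
python3 -m pendant '[[15,[-2,0,0],[0.06,0,0]],[15,[-2,0,0],[0.12,0,0]],[15,[-2,0,0],[0.12,0,0]]]'; python3 -c "$T"
python3 -m pendant '[[15,[0,0,0],[0.05,0,0]],[15,[0,0,0],[0.1,0,0]],[15,[0,0,0],[0.1,0,0]]]'; python3 -c "$T"
```

```text
time_s: 18.57
tool_pos: [0.5731, 0.0586, 0.0895]
tool_rot: [139.0, 89.9, 136.4]
force: [-4.5, -0.7, 7.0]
grip_width: 0.0208
TQ [-0.09  1.13 -0.03]
[[0.0, -0.3, -0.0], [-0.1227, -0.0007, -0.0007]] heading -2.63 tiltx [-7.e-04  7.e-04 -1.e+00] pos [0.5731 0.0586 0.0895] F [-4.5 -0.7  7. ] t 18.57 w 20.8 q [-37.  18.  34. 105. -12.  60.  -2.]
time_s: 18.82
tool_pos: [0.5729, 0.0586, 0.0895]
tool_rot: [157.0, 89.9, 148.7]
force: [-4.3, -0.9, 8.2]
grip_width: 0.0212
TQ [-0.09  1.24  0.05]
[[-0.0, -0.3, 0.1], [-0.2222, -0.0012, -0.0007]] heading -8.33 tiltx [-1.2e-03  7.0e-04 -1.0e+00] pos [0.5729 0.0586 0.0895] F [-4.3 -0.9  8.2] t 18.82 w 21.2 q [-38.  19.  35. 105. -12.  60.  -7.]
```

```bash
T='import sys;sys.path.insert(0,".");from h import *;o=telemetry.get_obs();print("TQ",o["wrist_torque"].round(2));go([.573,.0583,.0895],4.4)'
python3 -m pendant '[[15,[0,0,0],[0.05,0,0]],[15,[0,0,0],[0.08,0,0]],[15,[0,0,0],[0.08,0,0]]]'; python3 -c "$T"
python3 -m pendant '[[15,[0,0,0],[-0.08,0,0]],[15,[0,0,0],[-0.19,0,0]],[15,[0,0,0],[-0.3,0,0]],[15,[0,0,0],[-0.3,0,0]]]'; python3 -c "$T"
python3 -m pendant '[[15,[0,0,0],[-0.07,0,0]],[15,[0,0,0],[-0.14,0,0]],[15,[0,0,0],[-0.14,0,0]]]'; python3 -c "$T"
```

```text
time_s: 19.07
tool_pos: [0.5728, 0.0586, 0.0895]
tool_rot: [166.4, 89.9, 153.6]
force: [-4.9, -0.3, 8.0]
grip_width: 0.0212
TQ [-0.13  1.29  0.06]
[[-0.0, -0.3, 0.2], [-0.3013, -0.0014, -0.0006]] heading -12.86 tiltx [-1.4e-03  7.0e-04 -1.0e+00] pos [0.5728 0.0586 0.0895] F [-4.9 -0.3  8. ] t 19.07 w 21.2 q [-39.  19.  36. 105. -12.  60. -11.]
time_s: 19.4
tool_pos: [0.5733, 0.0589, 0.0895]
tool_rot: [94.1, 89.9, 98.8]
force: [-3.7, 0.7, 5.6]
grip_width: 0.0208
TQ [-0.    0.91  0.04]
[[-0.0, -0.5, -0.3], [0.0046, -0.0001, -0.0011]] heading 4.66 tiltx [-2.0e-04  1.1e-03 -1.0e+00] pos [0.5733 0.0589 0.0895] F [-3.7  0.7  5.6] t 19.4 w 20.8 q [-36.  18.  33. 105. -11.  60.   5.]
time_s: 19.65
tool_pos: [0.5734, 0.0591, 0.0895]
tool_rot: [73.7, 89.9, 86.3]
force: [-2.6, 0.2, 5.7]
grip_width: 0.0214
TQ [ 0.12  0.84 -0.01]
[[-0.0, -0.7, -0.6], [0.1429, 0.0003, -0.0013]] heading 12.59 tiltx [ 1.0e-04  1.4e-03 -1.0e+00] pos [0.5734 0.0591 0.0895] F [-2.6  0.2  5.7] t 19.65 w 21.4 q [-35.  18.  31. 105. -11.  60.  13.]
```

```bash
T='import sys;sys.path.insert(0,".");from h import *;o=telemetry.get_obs();print("TQ",o["wrist_torque"].round(2), "eff",o["effort"].round(2));go([.573,.0583,.0895],4.4)'
python3 -m pendant '[[15,[0,0,0],[0,0,0]],[15,[0,0,0],[0,0,0]]]' 50; python3 -c "$T"
python3 -m pendant '[[15,[0,0,0],[-0.08,0,0]],[15,[0,0,0],[-0.16,0,0]],[15,[0,0,0],[-0.16,0,0]]]'; python3 -c "$T"
python3 -m pendant '[[15,[0,0,0],[-0.08,0,0]],[15,[0,0,0],[-0.12,0,0]],[15,[0,0,0],[-0.12,0,0]]]'; python3 -c "$T"
python3 - <<'E'
from h import *
c=optics.read_camera("scene"); cv2.imwrite("pics/s10.png",cv2.resize(c["image"][170:260,230:330],None,fx=7,fy=6.6,interpolation=cv2.INTER_CUBIC))
E
```

```text
time_s: 19.82
tool_pos: [0.5734, 0.0591, 0.0895]
tool_rot: [76.6, 89.9, 89.1]
force: [-4.4, 1.3, 5.7]
grip_width: 0.0208
TQ [ 0.19  0.83 -0.01] eff [ 7.200e-01 -3.716e+01  5.560e+00 -2.678e+01  2.200e-01 -1.270e+00
 -1.000e-02]
[[0.0, -0.7, -0.6], [0.1401, 0.0002, -0.0013]] heading 12.42 tiltx [ 0.      0.0014 -1.    ] pos [0.5734 0.0591 0.0895] F [-4.4  1.3  5.7] t 19.82 w 20.8 q [-35.  18.  31. 105. -11.  60.  13.]
time_s: 20.07
tool_pos: [0.5731, 0.059, 0.0895]
tool_rot: [92.1, 89.9, 113.9]
force: [-4.1, 0.0, 6.3]
grip_width: 0.0209
TQ [ 0.06  1.01 -0.03] eff [  0.67 -37.26   5.08 -27.     0.21  -1.51   0.69]
[[0.0, -0.6, -0.4], [0.3034, -0.0002, -0.0013]] heading 21.78 tiltx [-5.0e-04  1.2e-03 -1.0e+00] pos [0.5731 0.059  0.0895] F [-4.1  0.   6.3] t 20.07 w 20.9 q [-34.  18.  30. 105. -10.  60.  21.]
time_s: 20.32
tool_pos: [0.573, 0.059, 0.0895]
tool_rot: [98.9, 89.9, 127.5]
force: [-5.6, 1.3, 6.7]
grip_width: 0.0211
TQ [ 0.07  1.09 -0.03] eff [  0.66 -37.29   4.94 -27.11   0.22  -1.66   0.41]
[[-0.0, -0.6, -0.3], [0.4216, -0.0006, -0.0015]] heading 28.55 tiltx [-0.001   0.0012 -1.    ] pos [0.573  0.059  0.0895] F [-5.6  1.3  6.7] t 20.32 w 21.1 q [-33.  18.  29. 105. -10.  60.  28.]
```

View pics/s10.png

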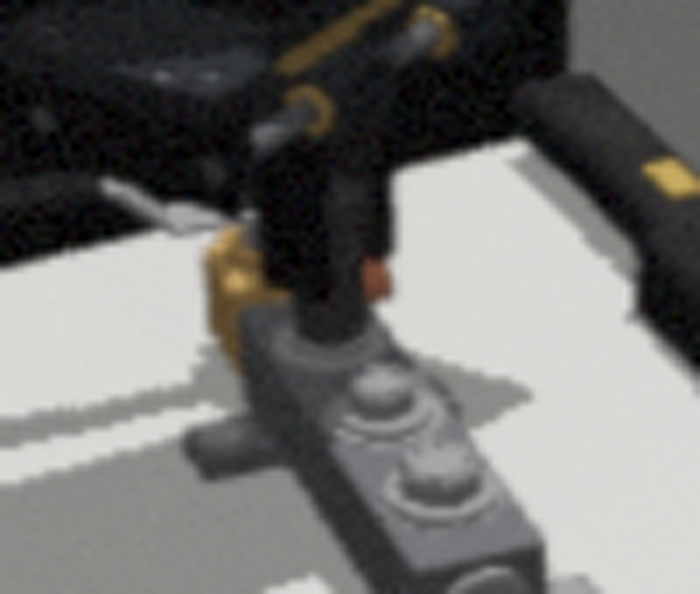

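```bash
T='import sys;sys.path.insert(0,".");from h import *;o=telemetry.get_obs();print("TQ",o["wrist_torque"].round(2), "eff",o["effort"].round(2));go([.573,.0583,.0895],4.4)'
python3 -m pendant '[[15,[0,0,0],[0.08,0,0]],[15,[0,0,0],[0.16,0,0]],[15,[0,0,0],[0.16,0,0]],[15,[0,0,0],[0.16,0,0]]]' 30; python3 -c "$T"
python3 -m pendant '[[15,[0.5,0,0],[0,0,0]],[15,[1,0,0],[0,0,0]],[15,[1,0,0],[0,0,0]],[15,[1,0,0],[0,0,0]],[15,[1,0,0],[0,0,0]]]'; python3 -c "$T"
python3 - <<'E'
from h import *
for n in ("top","scene"):
    c=optics.read_camera(n); cv2.imwrite(f"pics/{n}11.png",c["image"])
    for l in ("tape_roll","slide_box","scanner","lever_grip","tray","socket_mid","socket_large"):
        d=models.landmark_of(n,l)
        if d: r,cc=d[0]["centre"]; print(n,l,round(d[0]["confidence"],2),round(cc*640,1),round(r*480,1))
    W=cloud(c)
    m=(W[...,2]>.078)&(W[...,2]<.095)&(W[...,0]>.46)&(W[...,0]<.535)&(W[...,1]>.1)&(W[...,1]<.15)
    P=W[m][:,:2]
    if len(P)>20: q=P-P.mean(0); d=np.linalg.svd(q,full_matrices=False)[2][0]; print(n,"grip",len(P),P.mean(0),np.degrees(np.arctan2(d[1],d[0])))
E
```

```text
time_s: 20.7
tool_pos: [0.5732, 0.0587, 0.0895]
tool_rot: [101.2, 90.0, 120.4]
force: [-4.0, 0.3, 6.2]
grip_width: 0.021
TQ [-0.14  0.93  0.03] eff [  0.22 -37.18   4.99 -26.98  -0.    -1.47  -0.06]
[[0.0, -0.3, -0.3], [0.2596, -0.0003, -0.0008]] heading 19.27 tiltx [-4.e-04  7.e-04 -1.e+00] pos [0.5732 0.0587 0.0895] F [-4.   0.3  6.2] t 20.7 w 21.0 q [-34.  18.  30. 105. -10.  60.  19.]
time_s: 21.12
tool_pos: [0.5733, 0.0587, 0.0894]
tool_rot: [90.8, 89.9, 110.1]
force: [-5.9, 0.4, 11.5]
grip_width: 0.0215
TQ [-0.02  1.59  0.04] eff [ 2.900e-01 -3.470e+01  4.610e+00 -2.591e+01 -6.000e-02 -2.300e+00
  2.000e-02]
[[-0.1, -0.3, -0.4], [0.2597, -0.0002, -0.0013]] heading 19.28 tiltx [-5.0e-04  1.2e-03 -1.0e+00] pos [0.5733 0.0587 0.0894] F [-5.9  0.4 11.5] t 21.12 w 21.5 q [-34.  18.  30. 105. -10.  60.  19.]
top tape_roll 0.62 288.8 307.5
top slide_box 0.91 275.3 177.1
top scanner 0.97 200.0 173.4
top tray 0.95 398.4 295.4
top socket_mid 0.66 391.1 305.7
top socket_large 0.83 419.3 309.6
scene tape_roll 0.76 242.8 294.4
scene scanner 0.84 329.4 213.9
scene lever_grip 0.79 229.7 198.2
scene tray 0.55 317.8 368.6
scene socket_large 0.92 322.5 394.8
scene grip 198 [0.50038188 0.1224573 ] 173.1192832951273
```

View pics/scene11.png

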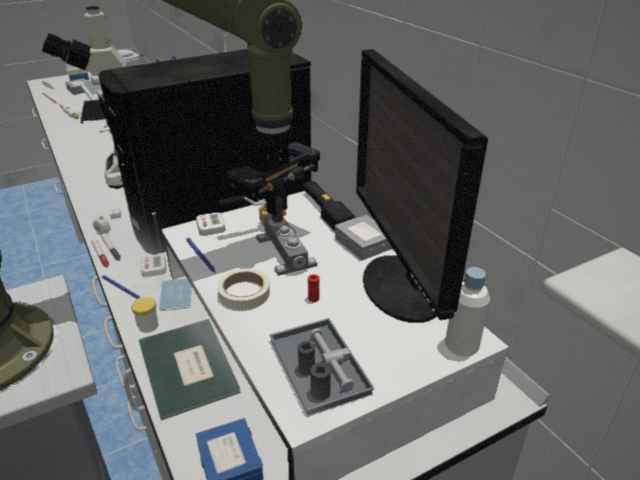

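View pics/top11.png

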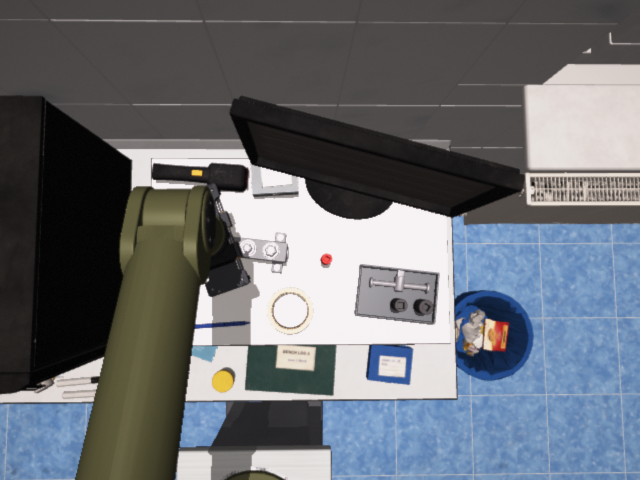

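```bash
python3 -c "
from cell import env
print(env.sign_off())"
```

```text
the job is handed in; nothing more can be done
None
```

I turned the valve lever to off, then pushed the smallest black socket fully home on the plug next to the valve. I handed in at about 21 s with the socket still gripped there, upright, with a light downward push.

**Checks that passed:**
- **Lever:** the last scene picture puts the grip's direction at about 173.1°. Square across the manifold is 173.2°.
- **Fit:** the camera showed this plug's head as the smallest of the three. The socket went over the head with no resistance. It stopped with the tool 89.5 mm up, exactly where the rim should meet the collar, and further push only raised the force. The jaws read about 21 mm, which suits the 22 mm socket.
- **Everything else:** the tape roll, slide box, scanner and red look-alike show no movement. The other two sockets stand untouched in the tray.

**Check that did not settle:** I also tried the turning play. The jaws turned about 41° with almost no moment at the wrist, far more than the roughly 9° either way expected of a fitting socket. I took this as the jaws slipping round the smooth socket, since the last joint's torque rose to 0.7 N m and then fell. So the fit rests on the full seating depth and the socket and head sizes, not on the turning check.

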